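Spin the dish turntable and brake it on its mark

TASK

Check that the dish turntable runs freely and then park it: with a fingertip flick the steel peg, either way round, so that the plate spins by itself, and let it run on untouched until it has made at least two whole turns. Then, without a stop anywhere else, brake the plate with a fingertip (not by catching or holding the peg) so that its dark line comes to rest between the two gate posts, and take the finger off. Do not take the peg between the fingers, and leave the things around the turntable where they stand.

Things in the scene. Friction and masses are not known exactly. Their poses are not given: they have to be found in the camera images.
- stand: fixed grey stand, foot 170 mm across; origin on the worktop under the spindle axis, z up. Its +x axis points along a low arm to the two gate posts: steel pins 8 mm thick, 72 mm high, at x = 125 mm, y = +30 and -30 mm in this frame, just outside the plate's rim. It cannot move; place and yaw vary.
- hub (a point): point on the spindle axis at the height of the plate's flat top (48 mm above the worktop)
- spindle (a joint): angle of the plate about the vertical, rad, positive anticlockwise from above, no end stops, counts on over whole turns. At 0 and every whole turn the line points to the middle of the gate. Starts between -2.8 and 2.8. Light bearing: the speed falls by about a tenth each second. Friction of a fingertip pressed on the plate with a few newtons stops it almost at once
- plate: aluminium disc, 220 mm diameter, 12 mm thick, 0.6 kg, flat top 48 mm above the worktop; origin on the axis 14 mm below the top; +x axis along the dark line; turns with the joint. A petri dish (69 mm across, 14 mm high) is clamped in the middle by clips reaching 43 mm from the axis, 10 mm high. From 70 mm off the axis to the rim the top is bare and flat all round
- mark (a point): outer end of the dark inlaid line on the plate's top (line 7 mm wide, flush, from 55 to 107 mm from the axis); this point is 107 mm from the axis
- gate (a point): fixed point in the middle of the gate, 107 mm from the axis at the height of the plate's top: the mark lies here when it is exactly on the gate
- peg: upright steel peg fixed to the plate, 12 mm thick (foot 16 mm), 25 mm high above the plate's top; its axis is 58 mm from the spindle axis, half a turn round from the dark line; origin at its foot on the plate's top
- vial: loose small brown vial with black cap, 21 mm across, 44 mm high, standing beside the turntable; origin under its middle; to be left alone
- weight: loose brass weight with a knob, 27 mm across, 43 mm high, beside the turntable; origin under its middle; to be left alone
- stain: loose small brown bottle with white cap, 36 mm across, 70 mm high, beside the turntable; origin under its middle; to be left alone

How it is judged (in metres and radians):
On the way, in this order (a step that is already met when the one before it is completed fails the run):
1. the plate spins by itself (over 1.5 rad/s, no finger on it) (contact force between the fingers and plate below 0.05 N and (velocity of joint spindle above 1.5 rad/s or velocity of joint spindle below -1.5 rad/s)), for 0.3 s.
2. it has run on, untouched, over two turns from its start (joint value beyond 9.4 either way) (contact force between the fingers and plate below 0.05 N and (value of joint spindle above 9.4 rad or value of joint spindle below -9.4 rad)), for 0.1 s.
3. a fingertip on the plate has stopped it with the mark between the gate posts (contact force between the fingers and plate above 0.3 N and horizontal distance between mark and gate below 0.023 m and velocity of joint spindle between -0.1 and 0.1 rad/s), for 0.1 s.
At the end, for the whole second after the job is handed in: The plate is at rest (under 0.05 rad/s) after its turns, with the outer end of its dark line within 23 mm of the middle of the gate, that is, between the posts (horizontal distance between mark and gate below 0.023 m and velocity of joint spindle between -0.05 and 0.05 rad/s and (value of joint spindle above 9.4 rad or value of joint spindle below -9.4 rad)); the robot touches nothing.
It fails at once if after its turns the plate stopped with the mark outside the gate (horizontal distance between mark and gate above 0.023 m and velocity of joint spindle between -0.03 and 0.03 rad/s and (value of joint spindle above 9.4 rad or value of joint spindle below -9.4 rad)).
It fails at once if the peg was caught or held once the plate had made its turns (contact force between the fingers and peg above 0.3 N and (value of joint spindle above 9.4 rad or value of joint spindle below -9.4 rad)).
It fails at once if the peg was taken between the fingers (horizontal distance between the grasp point and peg below 0.012 m and height (world z) of the grasp point below 0.085 m and contact force between the fingers and peg above 0.3 N).
It fails at once if a bystander was moved or lifted (distance of any of vial, weight, stain from where it was at the start of the episode above 0.02 m).
It also fails if it takes over 67 s, if anything falls off the work surface, if the arm or the gripper's body presses on something with over 40 N, if the wrist force passes 120 N, or if a joint passes its speed limit or range.

ROBOT

A 6-joint arm with a two-finger parallel gripper is mounted at the origin on a cart in front of the work surface, level with it; the furniture and walls round the work are solid. World frame = base frame: x ahead of the robot, y to its left, z up, the work surface at z = 0. Lengths are in mm, angles in rad, forces in N, time in s.
With the tool pointing down it reaches from about 325 to 775 mm from the base axis. Payload 5.5 kg.
Tool frame: the origin (TCP) lies on the mounting face of the last link; the fingertips stand 182 mm ahead of it and the grasp point (between the pads) lies 163 mm ahead of it (r.nose_length is the distance from the TCP to the fingertips, in mm); z points along the fingers, y is the line along which they close (so a half turn about z gives the same grasp; the last joint's range is limited). The gripper opens to 88 mm and grips with 3 to 60 N. Pads are 20 mm wide; open, the fingers measure 115 mm over their backs; the gripper's body (75 mm by 178 mm) begins 61 mm behind the grasp point.
Start: joints at [-1.29, 0.091, 1.231, -0, 1.82, -0.057], TCP at [198.848, -566.107, 404.631] pointing down, gripper open.
Joint ranges: [-2.87, 2.87], [-0.86, 2.18], [0.17, 2.46], [-1.51, 4.65], [0.06, 2.69], [-2.65, 2.65]. Speed limits (rad/s): [2.57, 2.57, 3.01, 3.14, 3.14, 3.14].

INTERFACE

Orientations are given as a unit quaternion [w, x, y, z].
In Python, from rig import r gives the robot as it stands.
- The arm moves only by the tool servo_tool, never from a script. Its argument "targets" is a list of rows, each a list of 3 entries, a list of its own where there are three numbers: the shift along the tool's x, y, z in m, then the turn, a rotation vector about the tool's x, y, z in degrees, then the closure, from 0 (fully open) to 1 (shut). In form: [[[dx, dy, dz], [wx, wy, wz], gripper], ...]. A call has 1 to 10 rows; each row is the pose to reach, as a shift and turn from the pose commanded when the call began, along the tool's axes at that moment; what a row does not reach only later rows make up. A row lasts 1/10 s, in which the tool goes at most 50 mm and 8.59 degrees, less where a joint would pass 70% of its speed; a pose out of reach is approached as far as the arm can. A call with a gripper value outside its range is refused whole. The fingers move at their own pace and stop on an object; "newtons" is the grip in N (left out, the last holds). Time passes only in rows, so rows that repeat a pose let the fingers close. It gives the time, the measured TCP pose, the force, the opening and the grip force at its end, in the units of the state.
- r.observe(): the state, without advancing time (a new reading comes with each control period).
- r.camera(name): name is "side" or "top"; returns (picture, depth): 400x640x3 uint8, blue, green, red; 400x640 float32, mm along the optical axis (not along the pixel's ray), 0 where there is no reading.
- r.camera_info(name): a dict with "K" (3x3 intrinsics, pixels), "k1" (the pictures are not rectified: a ray, as slopes to the right and down, at radius r is drawn at 1 + k1 r^2 times it, then the intrinsics apply), "position" and "orientation" of the camera in the world. Camera axes: x right, y up, looking along -z (the intrinsics and any distortion apply to the point x, -y, -z); pixel columns grow to the right and rows downward; lengths in mm; the calibration is good to about 2 mm. A picture is of the moment at which its call begins. camera_info takes no time and is no camera call.
- r.hand_in(): hands the job in; it is judged then, once.
The state is a dict: "time_s": time; "joints": joint angles; "qvel": joint speeds; "joint_efforts": joint torques, N m; "tool_pos": TCP position; "tcp_rot": TCP orientation; "ft_force": force on the tool from outside, world axes, zero at the start; "wrist_torque": the same for the moment, N m; "gripper_width": finger opening in mm; "grasp_force": force on a finger pad.
Only numpy, scipy, OpenCV 4.12 (cv2) and the standard library are available. Lean on these libraries where they do the work, as an engineer would, in place of code of your own. Each camera call takes 0.05 s, during which the arm holds its last target. There are 200 camera calls.

## Working session

There is one attempt and no reset: what is moved stays moved. The work goes in short steps, Python scripts to look and compute and a tool call to move; the robot and the scene stay as the last step left them, time stands still between calls to the robot, and variables do not carry over. Pictures are saved under pics/ and viewed, at most 10 in all, crops included, and the job is handed in when it is done.

Besides the shell and the picture viewer there is one more tool, called after "Request:" as a command line: name --argument value ..., lists and objects as JSON in quotes. servo_tool: Moves the arm, as the interface text tells. Its arguments: {"type":"object","properties":{"targets":{"type":"array","items":{"type":"array"}},"newtons":{"type":"number"}},"required":["targets"]}

```bash
mkdir -p pics; ls; python3 - <<'E'
from rig import r
import cv2
for n in ("top","side"):
    i=r.camera_info(n); print(n,i)
    p,d=r.camera(n); cv2.imwrite(f"pics/{n}0.png",p)
print(r.observe())
E
```

```text
pics
top {'K': array([[427.89692866,   0.        , 315.02164352],
       [  0.        , 427.89692866, 199.06589095],
       [  0.        ,   0.        ,   1.        ]]), 'k1': -0.02990151659151323, 'position': array([ 414.49120185,   53.53837626, 1064.81669348]), 'orientation': array([ 0.71432133,  0.04058045, -0.04023268, -0.69748089])}
side {'K': array([[417.6436375 ,   0.        , 305.3840827 ],
       [  0.        , 417.6436375 , 195.31651892],
       [  0.        ,   0.        ,   1.        ]]), 'k1': -0.03512615883200253, 'position': array([ 329.27048086, -718.32106585,  470.530983  ]), 'orientation': array([ 0.84599389,  0.51629988, -0.0666667 , -0.11525759])}
{'time_s': 0.1, 'joints': array([-1.28970037e+00,  9.17614162e-02,  1.23172719e+00, -5.50001352e-05,
        1.81981353e+00, -5.67131776e-02]), 'qvel': array([-3.89513082e-05, -2.22109431e-03, -2.05986297e-03,  4.07238106e-04,
       -2.10411746e-04,  1.23412894e-03]), 'joint_efforts': array([ 2.71897392e-03, -4.47859919e+01, -4.07569599e+01,  7.01631652e-02,
        2.84999690e-02, -1.15484959e-04]), 'tool_pos': array([ 198.84828061, -566.14218926,  403.65457005]), 'tcp_rot': array([-8.46384692e-04,  9.85770279e-01,  1.68095885e-01, -1.22183763e-04]), 'ft_force': array([-0.82957881,  0.28849775, -0.32138082]), 'wrist_torque': array([ 0.03774666, -0.00562917, -0.00702401]), 'grasp_force': 0.0, 'gripper_width': 87.59540970571679}
```

View pics/top0.png

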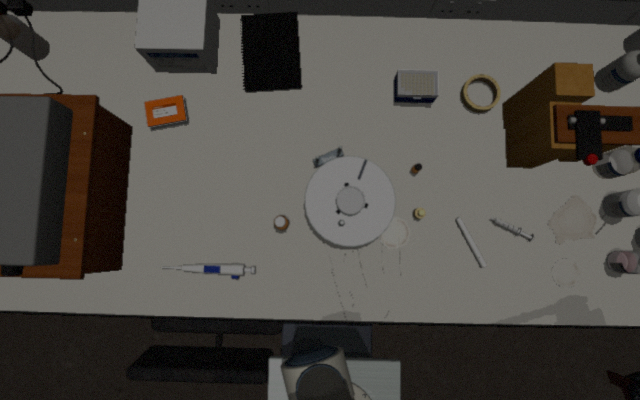

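View pics/side0.png

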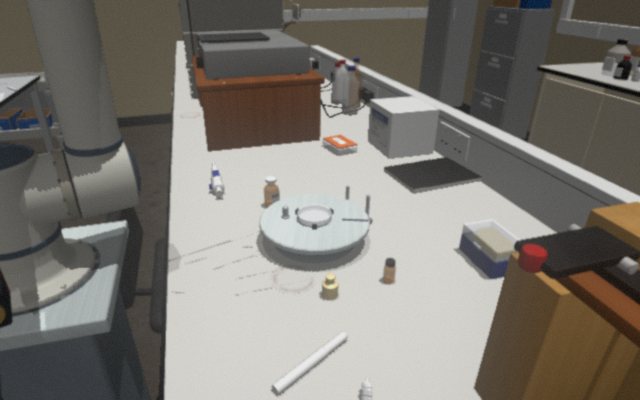

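```bash
cat > h.py <<'E'
import numpy as np, cv2
from scipy.spatial.transform import Rotation as R
from rig import r
def cam(n):
    i=r.camera_info(n); w,x,y,z=i["orientation"]
    return i["K"],np.array([i["k1"],0,0,0,0.]),np.array(i["position"]),R.from_quat([x,y,z,w]).as_matrix()@np.diag([1,-1,-1])
def unproj(n,uv,z):
    K,D,p,M=cam(n); uv=np.array(uv,float).reshape(-1,1,2)
    s=cv2.undistortPoints(uv,K,D).reshape(-1,2)
    d=np.c_[s,np.ones(len(s))]@M.T
    return p+d*((z-p[2])/d[:,2])[:,None]
def proj(n,P):
    K,D,p,M=cam(n); P=np.array(P,float).reshape(-1,3)
    return cv2.projectPoints((P-p)@M,np.zeros(3),np.zeros(3),K,D)[0].reshape(-1,2)
def rect(n,img,z,cx,cy,half,s):   # overhead map: u -> -y, v -> -x, s px/mm
    k=int(2*half*s); u,v=np.meshgrid(np.arange(k),np.arange(k))
    P=np.stack([cx+half-v/s,cy+half-u/s,np.full(u.shape,z)],-1)
    m=proj(n,P).reshape(k,k,2).astype(np.float32)
    return cv2.remap(img,m[...,0],m[...,1],cv2.INTER_CUBIC)
E
python3 - <<'E'
from h import *
p=cv2.imread("pics/top0.png")
c=unproj("top",[[350,201]],48)[0]; print(c)
print("peg",unproj("top",[[342,222]],73),"mark",unproj("top",[[366,160]],48),"gate",unproj("top",[[317,160],[341,150]],72))
print("vial,weight,stain",unproj("top",[[418,167]],44),unproj("top",[[420,213]],43),unproj("top",[[280,221]],70))
a=rect("top",p,48,c[0],c[1],190,1.55); cv2.imwrite("pics/rect.png",a)
g=cv2.cvtColor(a,cv2.COLOR_BGR2GRAY)
ci=cv2.HoughCircles(cv2.GaussianBlur(g,(5,5),0),cv2.HOUGH_GRADIENT,1,500,param1=80,param2=15,minRadius=160,maxRadius=180)
print(ci)
E
```

```text
[528.60385411 -28.29838507  48.        ]
peg [[476.35447922  -8.4444247   73.        ]] mark [[629.3084182  -65.59261963  48.        ]] gate [[621.42212118  52.92961738  72.        ]
 [646.8907107   -3.32577949  72.        ]]
vial,weight,stain [[ 616.01844794 -192.58955077   44.        ]] [[ 504.20714875 -197.19719799   43.        ]] [[475.42341907 135.64076148  70.        ]]
[[[289.5 295.5 162.5]]]
```

View pics/rect.png

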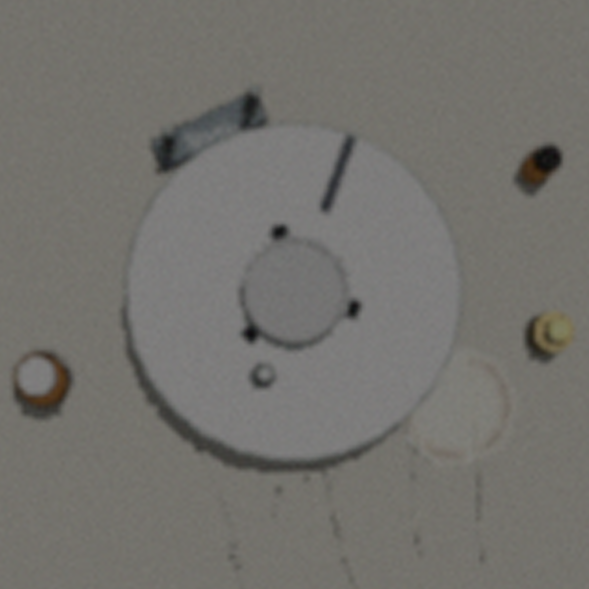

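Request:
servo_tool --targets '[[[0.4536,-0.464,0],[0,0,19.35],1],[[0.4536,-0.464,0],[0,0,19.35],1],[[0.4536,-0.464,0],[0,0,19.35],1],[[0.4536,-0.464,0],[0,0,19.35],1],[[0.4536,-0.464,0],[0,0,19.35],1],[[0.4536,-0.464,0],[0,0,19.35],1],[[0.4536,-0.464,0],[0,0,19.35],1],[[0.4536,-0.464,0],[0,0,19.35],1],[[0.4536,-0.464,0],[0,0,19.35],1],[[0.4536,-0.464,0],[0,0,19.35],1]]' --newtons 20

```text
time_s: 1.1
tool_pos: [410.3, -110.9, 404.4]
tcp_rot: [0.0, 1.0, -0.0, 0.0]
ft_force: [0.7, -0.9, 1.6]
gripper_width: 11.4
grasp_force: 0.0
```

```bash
python3 - <<'E'
from h import *
o=r.observe(); print(o["time_s"],o["tool_pos"],o["tcp_rot"],o["gripper_width"])
C=np.array([529.5,-28.3])
for ph in (.44,.47,.5):
    q=[[C[0]+125*np.cos(ph)-y*np.sin(ph),C[1]+125*np.sin(ph)+y*np.cos(ph),z] for y in (30,-30) for z in (0,72)]
    print(ph,proj("top",q).round(1).tolist(), proj("side",q).round(1).tolist())
E
```

```text
1.1 [ 410.33120112 -110.90913711  404.44932263] [ 5.67151116e-05  9.99999991e-01 -6.87921757e-05  9.88935173e-05] 11.43041685736938
0.44 [[317.3, 162.6], [317.4, 156.5], [338.9, 153.2], [340.6, 146.5]] [[344.9, 213.5], [346.1, 184.9], [364.6, 223.8], [366.6, 194.3]]
0.47 [[316.1, 163.5], [316.2, 157.5], [337.4, 153.5], [339.0, 146.8]] [[343.4, 213.0], [344.6, 184.4], [363.6, 223.0], [365.6, 193.5]]
0.5 [[314.9, 164.5], [314.9, 158.5], [335.9, 153.8], [337.4, 147.1]] [[341.9, 212.5], [343.0, 184.0], [362.5, 222.2], [364.4, 192.8]]
```

Request:
servo_tool --targets '[[[0.063,-0.135,0.0],[0,0,0],1],[[0.063,-0.135,0.0],[0,0,0],1],[[0.063,-0.135,0.04],[0,0,0],1],[[0.063,-0.135,0.08],[0,0,0],1],[[0.063,-0.135,0.1],[0,0,0],1],[[0.063,-0.135,0.12],[0,0,0],1],[[0.063,-0.135,0.137],[0,0,0],1],[[0.063,-0.135,0.137],[0,0,0],1],[[0.063,-0.135,0.137],[0,0,0],1]]'

```text
time_s: 2.0
tool_pos: [473.0, 22.0, 267.6]
tcp_rot: [-0.0, 1.0, 0.0, -0.0]
ft_force: [0.3, -0.5, 0.6]
gripper_width: 0.7
grasp_force: 0.0
```

```bash
python3 - <<'E'
from h import *
o=r.observe(); print(o["time_s"],o["tool_pos"],o["tcp_rot"],o["gripper_width"],o["ft_force"])
p,d=r.camera("side"); cv2.imwrite("pics/side1.png",cv2.resize(p[120:280,200:440],None,fx=3,fy=3,interpolation=cv2.INTER_CUBIC))
E
```

```text
2.0 [473.03640733  22.03816206 267.63751801] [-1.73720819e-05  9.99999912e-01  2.26395960e-05 -4.17820167e-04] 0.6930238223292393 [ 0.30004092 -0.5372874   0.620645  ]
```

View pics/side1.png

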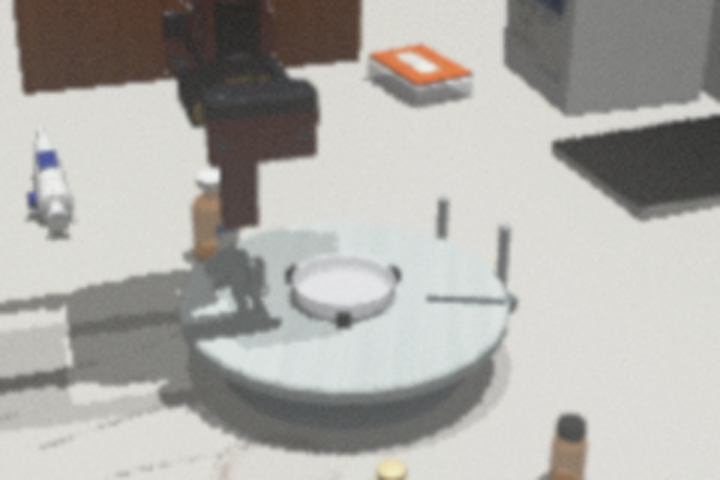

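Request:
servo_tool --targets '[[[0,0,0.012],[0,0,0],1],[[0,0,0.021],[0,0,0],1],[[0,0.003,0.021],[0,0,0],1],[[0,0.008,0.021],[0,0,0],1],[[0,0.017,0.021],[0,0,0],1],[[0,0.03,0.021],[0,0,0],1],[[0,0.046,0.021],[0,0,0],1],[[0,0.063,0.021],[0,0,0],1],[[0,0.063,0.0],[0,0,0],1],[[0,0.063,-0.04],[0,0,0],1]]'

```text
time_s: 3.05
tool_pos: [472.4, -42.5, 305.2]
tcp_rot: [-0.0, 1.0, -0.001, -0.003]
ft_force: [0.5, 0.6, -0.8]
gripper_width: 0.5
grasp_force: 0.0
```

```bash
cat >> h.py <<'E'
C=np.array([529.5,-28.3]); G=0.435
def ang(p):
    """spindle angle from dark line pixels in the polar map at plate top"""
    a=np.deg2rad(np.arange(0,360,.5)); rr=np.arange(75,104,2.)
    A,RR=np.meshgrid(a,rr)
    P=np.stack([C[0]+RR*np.cos(A),C[1]+RR*np.sin(A),np.full(A.shape,48.)],-1)
    m=proj("top",P).reshape(*A.shape,2).astype(np.float32)
    g=cv2.remap(cv2.cvtColor(p,cv2.COLOR_BGR2GRAY),m[...,0],m[...,1],cv2.INTER_LINEAR).astype(float).mean(0)
    x=np.r_[g,g,g]; k=10
    s=np.array([x[720+i-1:720+i+2].mean()-.5*(x[720+i-k-2:720+i-k+2].mean()+x[720+i+k-2:720+i+k+2].mean()) for i in range(720)])
    i=s.argmin(); 
    return (a[i]-G+np.pi)%(2*np.pi)-np.pi, s[i], np.sort(s[np.abs((np.arange(720)-i+360)%720-360)>20])[0]
E
python3 - <<'E'
from h import *
print("start",ang(cv2.imread("pics/top0.png")))
o=r.observe(); print(o["time_s"],o["tool_pos"],o["ft_force"])
for k in range(4):
    t=r.observe()["time_s"]; p,d=r.camera("top"); print(t,ang(p))
cv2.imwrite("pics/top2.png",p)
E
```

```text
start (np.float64(-0.7753392041388949), np.float64(-62.850000000000016), np.float64(-1.13333333333334))
3.05 [472.40203487 -42.52116098 305.22069922] [ 0.45127556  0.61406843 -0.78043178]
3.05 (np.float64(0.8129104151759456), np.float64(-66.73055555555555), np.float64(-10.977777777777774))
3.1 (np.float64(0.9787166941154073), np.float64(-67.125), np.float64(-12.747222222222227))
3.15 (np.float64(1.15324961931484), np.float64(-66.44722222222222), np.float64(-13.269444444444446))
3.2 (np.float64(1.3190558982543017), np.float64(-66.11666666666666), np.float64(-12.611111111111107))
```

Request:
servo_tool --targets '[[[-0.033,-0.013,0],[0,0,0],1],[[-0.033,-0.013,0],[0,0,0],1],[[-0.033,-0.013,0.02],[0,0,0],1],[[-0.033,-0.013,0.03],[0,0,0],1],[[-0.033,-0.013,0.04],[0,0,0],1],[[-0.033,-0.013,0.05],[0,0,0],1],[[-0.033,-0.013,0.055],[0,0,0],1],[[-0.033,-0.013,0.055],[0,0,0],1],[[-0.033,-0.013,0.055],[0,0,0],1],[[-0.033,-0.013,0.055],[0,0,0],1]]'

```text
time_s: 4.25
tool_pos: [440.3, -28.0, 253.3]
tcp_rot: [0.0, 1.0, 0.0, 0.001]
ft_force: [-0.4, 0.4, -0.2]
gripper_width: 0.6
grasp_force: 0.0
```

```bash
python3 - <<'E'
from h import *
o=r.observe(); print(o["time_s"],o["tool_pos"],o["ft_force"])
for k in range(3):
    t=r.observe()["time_s"]; p,d=r.camera("top"); print(t,ang(p))
p,d=r.camera("side"); cv2.imwrite("pics/side3.png",cv2.resize(p[120:280,200:440],None,fx=3,fy=3,interpolation=cv2.INTER_CUBIC))
E
```

```text
4.25 [440.32686271 -27.96026793 253.29121818] [-0.38337305  0.41307479 -0.21691152]
4.25 (np.float64(-1.5432840750163983), np.float64(-66.875), np.float64(-55.40000000000001))
4.3 (np.float64(-1.3949310885968806), np.float64(-67.13611111111112), np.float64(-56.036111111111126))
4.35 (np.float64(-1.246578102177363), np.float64(-67.0), np.float64(-55.48611111111111))
```

View pics/side3.png

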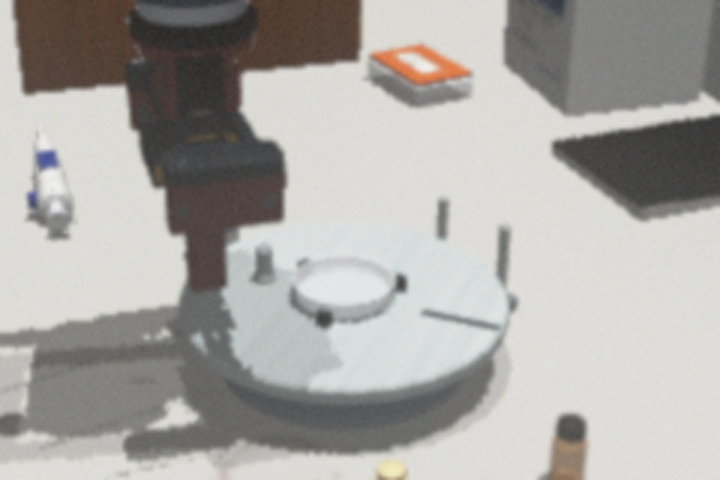

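Request:
servo_tool --targets '[[[0,0,0.006],[0,0,0],1],[[0,0,0.012],[0,0,0],1],[[0,0,0.017],[0,0,0],1],[[0,0,0.017],[0,0,0],1],[[0,0,0.017],[0,0,0],1],[[0,0,0.017],[0,0,0],1],[[0,0,0.017],[0,0,0],1],[[0,0,0.017],[0,0,0],1],[[0,0,0.017],[0,0,0],1],[[0,0,0.017],[0,0,0],1]]'

```text
time_s: 5.45
tool_pos: [440.1, -27.9, 235.7]
tcp_rot: [0.0, 1.0, 0.0, 0.0]
ft_force: [-0.2, -0.4, -0.6]
gripper_width: 0.5
grasp_force: 0.0
```

Request:
servo_tool --targets '[[[0,0,0],[0,0,0],1],[[0,0,0],[0,0,0],1],[[0,0,0],[0,0,0],1],[[0,0,0],[0,0,0],1],[[0,0,0],[0,0,0],1],[[0,0,0],[0,0,0],1],[[0,0,0],[0,0,0],1],[[0,0,0],[0,0,0],1],[[0,0,0],[0,0,0],1],[[0,0,0],[0,0,0],1]]'

```text
time_s: 6.45
tool_pos: [440.1, -27.9, 235.7]
tcp_rot: [-0.0, 1.0, 0.0, -0.0]
ft_force: [0.5, 0.5, 1.1]
gripper_width: 0.5
grasp_force: 0.0
```

Request:
servo_tool --targets '[[[0,0,0],[0,0,0],1],[[0,0,0],[0,0,0],1],[[0,0,0],[0,0,0],1],[[0,0,0],[0,0,0],1],[[0,0,0],[0,0,0],1],[[0,0,0],[0,0,0],1],[[0,0,0],[0,0,0],1],[[0,0,0],[0,0,0],1],[[0,0,0],[0,0,0],1],[[0,0,0],[0,0,0],1]]'

```text
time_s: 7.45
tool_pos: [440.1, -27.9, 235.6]
tcp_rot: [-0.0, 1.0, 0.0, 0.0]
ft_force: [0.1, 0.4, -0.3]
gripper_width: 0.4
grasp_force: 0.0
```

```bash
python3 - <<'E'
from h import *
o=r.observe(); print(o["time_s"],o["tool_pos"],o["ft_force"])
for k in range(8):
    t=r.observe()["time_s"]; p,d=r.camera("top"); print(t,np.round(ang(p),3))
E
```

```text
7.45 [440.133035   -27.94782663 235.63499743] [ 0.13964612  0.39025765 -0.29308049]
7.45 [  0.403 -66.975 -55.011]
7.5 [  0.507 -65.289 -54.9  ]
7.55 [  0.612 -65.536 -55.992]
7.6 [  0.717 -66.431 -55.119]
7.65 [  0.83  -65.597 -56.414]
7.7 [  0.926 -67.092 -56.092]
7.75 [  1.031 -66.578 -55.108]
7.8 [  1.136 -65.792 -55.911]
```

Request:
servo_tool --targets '[[[0,0,0.002],[0,0,0],1],[[0,0,0.003],[0,0,0],1],[[0,0,0.003],[0,0,0],1],[[0,0,0.003],[0,0,0],1],[[0,0,0.003],[0,0,0],1],[[0,0,0.003],[0,0,0],1],[[0,0,0.003],[0,0,0],1],[[0,0,0.003],[0,0,0],1],[[0,0,0.003],[0,0,0],1],[[0,0,0.003],[0,0,0],1]]'

```text
time_s: 8.85
tool_pos: [440.1, -27.9, 232.6]
tcp_rot: [0.0, 1.0, 0.0, 0.0]
ft_force: [0.8, -0.2, -0.6]
gripper_width: 0.2
grasp_force: 0.0
```

Request:
servo_tool --targets '[[[0,0,0],[0,0,0],1],[[0,0,0],[0,0,0],1],[[0,0,0],[0,0,0],1],[[0,0,0],[0,0,0],1],[[0,0,0],[0,0,0],1],[[0,0,0],[0,0,0],1],[[0,0,0],[0,0,0],1],[[0,0,0],[0,0,0],1],[[0,0,0],[0,0,0],1],[[0,0,0],[0,0,0],1]]'

```text
time_s: 9.85
tool_pos: [440.1, -27.9, 232.6]
tcp_rot: [-0.0, 1.0, 0.0, 0.0]
ft_force: [-0.1, -0.5, 0.2]
gripper_width: 0.4
grasp_force: 0.0
```

Request:
servo_tool --targets '[[[0,0,0],[0,0,0],1],[[0,0,0],[0,0,0],1],[[0,0,0],[0,0,0],1],[[0,0,0],[0,0,0],1],[[0,0,0],[0,0,0],1],[[0,0,0],[0,0,0],1],[[0,0,0],[0,0,0],1],[[0,0,0],[0,0,0],1],[[0,0,0],[0,0,0],1],[[0,0,0],[0,0,0],1]]'

```text
time_s: 10.85
tool_pos: [440.1, -27.9, 232.6]
tcp_rot: [-0.0, 1.0, 0.0, -0.0]
ft_force: [-0.6, -0.2, -0.3]
gripper_width: 0.7
grasp_force: 0.0
```

Request:
servo_tool --targets '[[[0,0,0],[0,0,0],1],[[0,0,0],[0,0,0],1],[[0,0,0],[0,0,0],1],[[0,0,0],[0,0,0],1],[[0,0,0],[0,0,0],1],[[0,0,0],[0,0,0],1],[[0,0,0],[0,0,0],1],[[0,0,0],[0,0,0],1],[[0,0,0],[0,0,0],1],[[0,0,0],[0,0,0],1]]'

```text
time_s: 11.85
tool_pos: [440.1, -27.9, 232.6]
tcp_rot: [-0.0, 1.0, 0.0, -0.0]
ft_force: [-0.4, -0.9, 0.0]
gripper_width: 0.3
grasp_force: 0.0
```

```bash
python3 - <<'E'
from h import *
o=r.observe(); print(o["time_s"],o["tool_pos"],o["ft_force"])
for k in range(8):
    t=r.observe()["time_s"]; p,d=r.camera("top"); print(t,np.round(ang(p),3))
E
```

```text
11.85 [440.11771685 -27.92522079 232.62693086] [-0.44756484 -0.87329926  0.01876606]
11.85 [  1.581 -58.569 -56.147]
11.9 [  2.488 -55.531 -42.95 ]
11.95 [  2.488 -55.719 -39.392]
12.0 [  2.488 -55.183 -30.919]
12.05 [  2.488 -55.892 -30.131]
12.1 [  2.488 -55.439 -31.403]
12.15 [  2.488 -56.067 -30.856]
12.2 [  2.488 -55.403 -30.658]
```

Request:
servo_tool --targets '[[[0,0,0],[0,0,0],1],[[0,0,0],[0,0,0],1],[[0,0,0],[0,0,0],1],[[0,0,0],[0,0,0],1],[[0,0,0],[0,0,0],1],[[0,0,0],[0,0,0],1],[[0,0,0],[0,0,0],1],[[0,0,0],[0,0,0],1],[[0,0,0],[0,0,0],1],[[0,0,0],[0,0,0],1]]'

```text
time_s: 13.25
tool_pos: [440.1, -27.9, 232.6]
tcp_rot: [-0.0, 1.0, 0.0, -0.0]
ft_force: [0.6, -0.6, -0.4]
gripper_width: 0.2
grasp_force: 0.0
```

Request:
servo_tool --targets '[[[0,0,0],[0,0,0],1],[[0,0,0],[0,0,0],1],[[0,0,0],[0,0,0],1],[[0,0,0],[0,0,0],1],[[0,0,0],[0,0,0],1],[[0,0,0],[0,0,0],1],[[0,0,0],[0,0,0],1],[[0,0,0],[0,0,0],1],[[0,0,0],[0,0,0],1],[[0,0,0],[0,0,0],1]]'

```text
time_s: 14.25
tool_pos: [440.1, -27.9, 232.6]
tcp_rot: [-0.0, 1.0, 0.0, -0.0]
ft_force: [0.2, -0.1, 0.4]
gripper_width: 0.3
grasp_force: 0.0
```

```bash
python3 - <<'E'
from h import *
T=[];A=[]
for k in range(9):
    t=r.observe()["time_s"]; p,d=r.camera("top"); a=ang(p); T.append(t);A.append(a[0]); print(t,np.round(a,3))
c=np.polyfit(np.array(T)-T[-1],A,1); print("omega",c,"now",r.observe()["time_s"])
E
```

```text
14.25 [ -1.945 -67.656 -55.214]
14.3 [ -1.892 -66.689 -55.158]
14.35 [ -1.849 -66.703 -55.461]
14.4 [ -1.796 -67.444 -55.517]
14.45 [ -1.744 -65.331 -55.283]
14.5 [ -1.7   -67.203 -55.831]
14.55 [ -1.657 -66.797 -55.289]
14.6 [ -1.604 -66.706 -55.672]
14.65 [ -1.561 -67.797 -55.364]
omega [ 0.95993109 -1.55782849] now 14.7
```

Request:
servo_tool --targets '[[[0,0,0],[0,0,0],1],[[0,0,0],[0,0,0],1],[[0,0,0],[0,0,0],1],[[0,0,0],[0,0,0],1],[[0,0,0],[0,0,0],1],[[0,0,0],[0,0,0],1],[[0,0,0],[0,0,0],1],[[0,0,0],[0,0,0],1],[[0,0,0],[0,0,0],1]]'

```text
time_s: 15.6
tool_pos: [440.1, -27.9, 232.6]
tcp_rot: [-0.0, 1.0, 0.0, -0.0]
ft_force: [0.3, 0.2, -0.2]
gripper_width: 0.4
grasp_force: 0.0
```

```bash
python3 - <<'E'
from h import *
T=[];A=[]
for k in range(3):
    t=r.observe()["time_s"]; p,d=r.camera("top"); a=ang(p); print(t,np.round(a,3))
print("now",r.observe()["time_s"])
E
```

```text
15.6 [ -0.732 -66.594 -56.139]
15.65 [ -0.688 -66.469 -55.581]
15.7 [ -0.653 -65.644 -55.433]
now 15.75
```

Request:
servo_tool --targets '[[[0,0,0],[0,0,0],1],[[0,0,0],[0,0,0],1],[[0,0,0],[0,0,0],1],[[0,0,0],[0,0,0],1],[[0,0,0],[0,0,0],1],[[0,0,0.0015],[0,0,0],1],[[0,0,0.0045],[0,0,0],1],[[0,0,0.005],[0,0,0],1],[[0,0,0.005],[0,0,0],1],[[0,0,0.005],[0,0,0],1]]'

```text
time_s: 16.75
tool_pos: [440.2, -28.1, 230.2]
tcp_rot: [0.0, 1.0, 0.0, 0.001]
ft_force: [-7.3, -0.4, 14.4]
gripper_width: 0.6
grasp_force: 7.3
```

```bash
python3 - <<'E'
from h import *
for k in range(3):
    o=r.observe(); p,d=r.camera("top"); a=ang(p); print(o["time_s"],o["tool_pos"],o["ft_force"],np.round(a,3))
cv2.imwrite("pics/rect4.png",rect("top",p,48,*C,190,1.55))
E
```

```text
16.75 [440.19720164 -28.05151569 230.24237619] [-7.25958398 -0.43993487 14.44015083] [ -0.121 -65.633 -54.869]
16.8 [440.18615621 -28.03486703 230.22834632] [-6.77206928 -0.05979006 15.42567214] [ -0.121 -66.236 -55.139]
16.85 [440.18340683 -28.06221447 230.22885657] [-5.66680618  0.37251577 14.59426273] [ -0.121 -66.194 -55.147]
```

View pics/rect4.png

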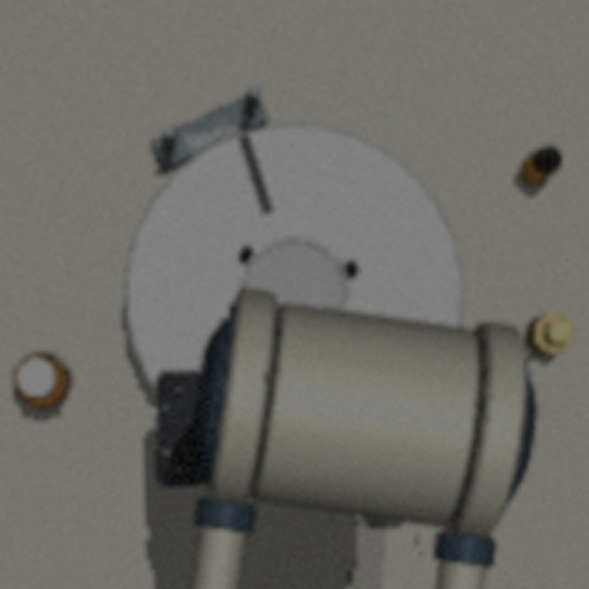

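Request:
servo_tool --targets '[[[0,0,-0.02],[0,0,0],1],[[0,0,-0.06],[0,0,0],1],[[0,0,-0.1],[0,0,0],1],[[0,0,-0.12],[0,0,0],1],[[0,0,-0.12],[0,0,0],1],[[0,0,-0.12],[0,0,0],1]]'

```text
time_s: 17.5
tool_pos: [440.1, -27.9, 346.7]
tcp_rot: [-0.0, 1.0, 0.0, -0.0]
ft_force: [-0.2, -0.2, -0.5]
gripper_width: 0.5
grasp_force: 0.0
```

```bash
python3 - <<'E'
from h import *
for k in range(8):
    o=r.observe(); p,d=r.camera("top"); a=ang(p); print(o["time_s"],o["ft_force"].round(1),np.round(a,3))
E
```

```text
17.5 [-0.2 -0.2 -0.5] [ -0.147 -66.733 -55.067]
17.55 [ 0.1  0.  -0.9] [ -0.147 -67.289 -55.672]
17.6 [ 0.5 -0.3 -1.1] [ -0.147 -67.253 -55.85 ]
17.65 [ 0.4  0.3 -0.1] [ -0.147 -66.442 -53.919]
17.7 [0.4 0.7 0.5] [ -0.156 -66.211 -55.106]
17.75 [-0.3 -0.6 -1.3] [ -0.156 -65.742 -55.167]
17.8 [-0.4  0.2  0.6] [ -0.156 -67.225 -54.553]
17.85 [ 0.3  0.6 -0.6] [ -0.156 -67.414 -55.236]
```

Request:
servo_tool --targets '[[[0,0,0.05],[0,0,0],1],[[0,0,0.095],[0,0,0],1],[[0,0,0.114],[0,0,0],1],[[0,0,0.1175],[0,0,0],1],[[0,0,0.1185],[0,0,0],1],[[0,0.003,0.1185],[0,0,0],1],[[0,0.007,0.1185],[0,0,0],1],[[0,0.011,0.1185],[0,0,0],1],[[0,0.013,0.1185],[0,0,0],1],[[0,0.013,0.1185],[0,0,0],1]]'

```text
time_s: 18.9
tool_pos: [440.6, -41.2, 230.3]
tcp_rot: [0.0, 1.0, -0.0, 0.001]
ft_force: [-0.3, -0.3, 5.0]
gripper_width: 0.8
grasp_force: 2.8
```

```bash
python3 - <<'E'
from h import *
for k in range(3):
    o=r.observe(); p,d=r.camera("top"); a=ang(p); print(o["time_s"],o["tool_pos"],o["ft_force"].round(1),o["wrist_torque"].round(2),np.round(a,3))
E
```

```text
18.9 [440.56872087 -41.18045659 230.30904555] [-0.3 -0.3  5. ] [ 0.08 -0.07 -0.01] [-1.6000e-02 -6.7047e+01 -4.3297e+01]
18.95 [440.5568521  -41.09232663 230.28047425] [1.3 0.5 5.9] [ 0.11 -0.05  0.01] [-2.5000e-02 -6.6664e+01 -4.1969e+01]
19.0 [440.56802006 -41.05664346 230.35370285] [-0.4 -0.1  5.8] [ 0.04 -0.06 -0.05] [-1.6000e-02 -6.6664e+01 -4.2511e+01]
```

Request:
servo_tool --targets '[[[0,0,0],[0,0,0],1],[[0,0,-0.0005],[0,0,0],1],[[0,0,-0.001],[0,0,0],1],[[0,0,-0.0015],[0,0,0],1],[[0,0,-0.002],[0,0,0],1],[[0,0,-0.003],[0,0,0],1],[[0,0,-0.006],[0,0,0],1],[[0,0,-0.02],[0,0,0],1],[[0,0,-0.05],[0,0,0],1],[[0,0,-0.05],[0,0,0],1]]'

```text
time_s: 20.05
tool_pos: [441.0, -41.1, 284.3]
tcp_rot: [0.001, 1.0, 0.0, 0.004]
ft_force: [0.8, 0.1, 0.5]
gripper_width: 0.2
grasp_force: 0.0
```

```bash
python3 - <<'E'
from h import *
for k in range(14):
    o=r.observe(); p,d=r.camera("top"); a=ang(p); print(o["time_s"],o["ft_force"].round(1),np.round(a,3))
E
```

```text
20.05 [0.8 0.1 0.5] [-2.5000e-02 -6.6344e+01 -3.6406e+01]
20.1 [-0.3  0.5 -0.3] [-2.5000e-02 -6.6131e+01 -3.5219e+01]
20.15 [ 0.1  0.3 -0.5] [-2.5000e-02 -6.6292e+01 -3.4617e+01]
20.2 [-0.1  0.8 -0.8] [-2.5000e-02 -6.6769e+01 -3.5753e+01]
20.25 [ 0.6 -0.4 -1.2] [-2.5000e-02 -6.6689e+01 -3.5567e+01]
20.3 [ 1.  -0.2 -0.4] [-2.5000e-02 -6.6608e+01 -3.5539e+01]
20.35 [-0.6 -0.1  0. ] [-2.5000e-02 -6.6942e+01 -3.6047e+01]
20.4 [1.1 0.2 0.3] [-2.5000e-02 -6.6439e+01 -3.6269e+01]
20.45 [ 0.   0.6 -0.1] [-2.5000e-02 -6.6367e+01 -3.5911e+01]
20.5 [0.2 0.2 0.1] [-2.5000e-02 -6.6078e+01 -3.5581e+01]
20.55 [ 0.4 -0.9  0.2] [-2.5000e-02 -6.6275e+01 -3.5400e+01]
20.6 [0.7 0.  0.2] [-2.5000e-02 -6.6569e+01 -3.5475e+01]
20.65 [ 0.  -0.1 -0.2] [-2.5000e-02 -6.6281e+01 -3.4469e+01]
20.7 [0.8 0.4 0.1] [-2.5000e-02 -6.5992e+01 -3.4289e+01]
```

At rest and centred; handing in.

```bash
python3 -c "
from rig import r
print(r.hand_in())"
```

```text
the job is handed in; nothing more can be done
None
```

The job is handed in with no verdict returned: the plate spun freely for over two turns, was braked inside the gate, crept slightly as I lifted off, and after a second press and drag with the fingertip it rests about 0.025 rad (3 mm) from the gate's middle, untouched.

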